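# Close the vacuum box and pump it down by hand

## Robot

A 6-joint arm with a two-finger parallel gripper is mounted at the origin on a cart in front of the work surface, level with it; the furniture and walls round the work are solid. World frame = base frame: x ahead of the robot, y to its left, z up, the work surface at z = 0. Lengths are in mm, angles in rad, forces in N, time in s.
With the tool pointing down it reaches from about 400 to 925 mm from the base axis. Payload 12.5 kg.
Tool frame: the origin (TCP) lies midway between the tips of the shut fingers; the grasp point (between the pads) lies 19 mm behind it; z points along the fingers, y is the line along which they close (so a half turn about z gives the same grasp; the last joint's range is limited). The gripper opens to 95 mm and grips with 3 to 60 N. Pads are 20 mm wide; open, the fingers measure 119 mm over their backs; the gripper's body (75 mm by 180 mm) begins 59 mm behind the grasp point.
Start: joints at [1.069, 0.491, 1.559, -0, 1.092, -0.106], TCP at [240.952, 576.705, 214.661] pointing down, gripper open.
Joint ranges: [-3.1, 3.1], [-0.84, 2.19], [0.05, 2.79], [-1.13, 4.28], [0.06, 2.93], [-2.69, 2.69]. Speed limits (rad/s): [2.22, 2.22, 2.79, 3.14, 3.14, 3.14].

## Interface

Orientations are given as [roll, pitch, yaw] about the fixed x, y, z axes, in that order (R = Rz(yaw) Ry(pitch) Rx(roll)).
In Python, from cell import env gives the robot as it stands.
- The arm moves only by the shell command python3 -m inch 'ROWS'. ROWS is JSON, a list of rows, each a list of 7 numbers: the turn, a rotation vector about the tool's x, y, z in rad, then the shift along the tool's x, y, z in cm, then the closure, from -1 (fully open) to 1 (shut). A call has 1 to 20 rows; each row shifts and turns the commanded pose from where the row before left it, along the tool's axes as they then stand; what a row does not reach is not made up. A row lasts 1/8 s, in which the tool goes at most 62.5 mm and 10.7 degrees, less where a joint would pass 70% of its speed; a pose out of reach is approached as far as the arm can. A call with a gripper value outside its range is refused whole. The fingers move at their own pace and stop on an object; the grip force is fixed at half the most. Time passes only in rows, so rows that do not move let the fingers close. It gives the time, the measured TCP pose, the force, the opening and the grip force at its end, in the units of the state.
- env.state(): the state, without advancing time (a new reading comes with each control period).
- env.read_camera(name): name is "side" or "top" or "wrist"; returns a dict with "img" (420x560x3 uint8, red, green, blue), "depth" (420x560 float32, mm along the optical axis (not along the pixel's ray), 0 where there is no reading), "fx", "fy", "cx", "cy" (pixels), "position" and "orientation" of the camera in the world. Camera axes: x right, y down, z forward; pixel columns grow to the right and rows downward; lengths in mm; the calibration is good to about 2 mm. A picture is of the moment at which its call begins.
- env.job_done(): hands the job in; it is judged then, once.
Trained networks look in a picture, given as the dict that the camera call returned (one of the last four; its "shot" number tells which), for a name from the list of things; names that differ only in an ending like _2 or _b are one class to them, and where a whole thing is asked for, a point or a joint stands for the part that bears it (a point fixed in the world has none). Each returns a list of dicts, best first, with "score" (0 to 1); they miss things now and then, are a little off and sometimes report something else, mostly with a low value. They report only what shows in the picture. A call takes as long as a camera call. They do not tell look-alikes from the thing itself.
- env.find_in(picture, target): "centre" ([x, y, z] in mm, in the coordinates of the camera as it stood for that picture, good to about 4 mm: the middle of the surface that is visible of it).
- env.trace(picture, target): "mask" (420x560 bool, what is visible of it).
The state is a dict: "t": time; "joints": joint angles; "qvel": joint speeds; "tau": joint torques, N m; "eef_pos": TCP position; "tcp_rot": TCP orientation; "ft_force": force on the tool from outside, world axes, zero at the start; "moment": the same for the moment, N m; "opening": opening from 0.0 (shut) to 1.0 (fully open); "grip_force": force on a finger pad.
Only numpy, scipy, OpenCV 4.12 (cv2) and the standard library are available. Lean on these libraries where they do the work, as an engineer would, in place of code of your own. Each camera call takes 0.05 s, during which the arm holds its last target. There are 200 camera calls.

## Task

Bring the open hinged cover of the vacuum box gently down until it rests fully shut over the little beaker; do not let it fall. Then work the hand pump, the leaning plunger with the broad head beneath the round gauge: at least two full strokes, each right down to its stop and then all the way back up. Leave the slim vent plunger unpressed, do not disturb the flask, bottle, dish, marker or the beaker in the box, and let go of everything at the end.

Things in the scene. Friction and masses are not known exactly. Their poses are not given: they have to be found in the camera images.
- vacuum_box: White open-topped box bolted to the worktop, 130 (x) x 180 (y) x 88 mm high with its rubber seal, walls 6 mm. Origin: centre of its underside; its x axis points from the front (handle side) to the hinge side, z up.
- cover (a joint): Hinge of the box's clear cover, rad: 0 = shut flat on the seal, 1.75 = open, leaning back past upright on its stop (it stays there by its weight; below about 1.57 it falls shut unless held; mass about 0.3 kg).
- cover_hinge (a point): Point on the cover's hinge line, mid-width, at the box's far rim: 70 mm along the box's x from its origin and 94 mm above the worktop. The hinge line runs along the box's y axis.
- cover_bar (a point): Middle of the cover's handle: a round steel bar, 12 mm in diameter, 110 mm long along the box's y, held by two arms 45 mm beyond the cover's front edge. 185 mm from the hinge line; at the top (about 0.28 m high) when open, in front of the box at 96 mm height when shut. The cover plate is 8 to 10 mm thick.
- pump_unit: Hand pump bolted to the worktop: white 110 x 85 mm foot, aluminium barrel 50 mm in diameter leaning 42 degrees from vertical toward the unit's own -x axis (roughly toward the robot), and a round gauge 58 mm in diameter on a bent pipe above the plunger head (gauge from 256 to 314 mm high, its front face 47 mm from the origin along -x). Origin: centre of the foot's underside, z up.
- pump_head (a point): Centre of the top face of the pump's plunger, a black round head 48 mm in diameter and 14 mm thick; with the plunger up it is at [-0.057, 0, 0.117] in the pump_unit frame. It moves with the plunger, 20 mm along the barrel's axis, which points down and to the unit's +x: direction [0.669, 0, -0.743] in the pump_unit frame.
- pump_plunger (a joint): Pump plunger travel, m: 0 = fully up, 0.020 = down on its stop. Spring return, 4 N at the top to 12 N at the stop.
- vent_unit: Vent valve on the same white foot and leaning the same way, but with a slim barrel 28 mm in diameter, a head only 18 mm across and no gauge; not to be used. Pump and vent may stand on either side of the box. Origin: centre of the foot's underside.
- vent_plunger (a joint): Vent plunger travel, m: 0 = up (leave it so), 0.020 = down.
- sample_beaker: Small glass beaker 44 mm in diameter and 63 mm high standing in the box. Origin: centre of its underside, z up.
- flask: Conical glass flask 71 mm in diameter, 92 mm high, standing behind the equipment. Origin: centre of its underside.
- bottle: Glass bottle with a screw cap, 53 mm in diameter, 108 mm high, standing behind the equipment. Origin: centre of its underside.
- dish: Flat lidded dish 90 mm in diameter, 15 mm high, on the worktop in front. Origin: centre of its underside.
- marker: Marker pen 136 mm long, 18 mm thick, lying on the worktop in front. Origin: middle of its underside.
There are look-alikes about, which are no part of the job. What is meant by the sample_beaker is not blue, and is the larger of those in its own colour.

How it is judged:
By the outcome, as a careful person would: the job done as asked, in the order asked, and still so for the second after the job is handed in, with the robot touching nothing.
It also fails if it takes over 69 s, if anything falls off the work surface, if the arm or the gripper's body presses on something with over 40 N, if the wrist force passes 120 N, or if a joint passes its speed limit or range.

## Working session

There is one attempt and no reset: what is moved stays moved. The work goes in short steps, Python scripts to look and compute and a shell command to move; the robot and the scene stay as the last step left them, time stands still between calls to the robot, and variables do not carry over. Pictures are saved under pics/ and viewed, at most 10 in all, crops included, and the job is handed in when it is done.

```bash
ls; mkdir -p pics; cat > h.py <<'E'
import numpy as np, cv2
from scipy.spatial.transform import Rotation as R
from cell import env
def cam(n):
    return env.read_camera(n)
def Rc(o):
    o=np.array(o,float)
    if o.shape==(3,3): return o
    return R.from_euler('xyz',o).as_matrix() if o.size==3 else R.from_quat(o).as_matrix()
def w(p,c): return Rc(p['orientation'])@np.array(c)+np.array(p['position'])
def save(p,n): cv2.imwrite('pics/'+n+'.png',p['img'][:,:,::-1])
def cloud(p):
    d=p['depth'];v,u=np.indices(d.shape)
    c=np.stack([(u-p['cx'])/p['fx']*d,(v-p['cy'])/p['fy']*d,d],-1)
    return c@Rc(p['orientation']).T+np.array(p['position'])
E
python3 - <<'E'
from h import *
np.set_printoptions(precision=1,suppress=True)
print(env.state())
for n in ['side','top']:
    p=cam(n);save(p,n+'0');print(n,p['position'],p['orientation'],p['fx'],p['shot'])
    for t in ['vacuum_box','cover','cover_bar','pump_unit','pump_head','vent_unit','vent_plunger','sample_beaker','flask','bottle','dish','marker']:
        try: print(t,[(round(r['score'],2),w(p,r['centre']).round(0).tolist()) for r in env.find_in(p,t)[:4]])
        except Exception as e: print(t,e)
E
```

```text
pics
{'t': 0.0, 'joints': array([ 1.1,  0.5,  1.6,  0. ,  1.1, -0.1]), 'qvel': array([-0., -0., -0., -0.,  0., -0.]), 'tau': array([ -0. , -61.3, -25.8,   0.1,   0. ,  -0. ]), 'eef_pos': array([240.8, 576.5, 214.1]), 'tcp_rot': array([-3.1, -0. ,  2.7]), 'ft_force': array([-0.2,  0.1, -0.5]), 'moment': array([-0., -0.,  0.]), 'grip_force': 0.0, 'opening': 0.9951849982593555}
side [-145.5    4.   564.6] [-2.2  0.  -1.6] 431.9416685104696 1
vacuum_box [(0.64, [632.0, -3.0, 96.0]), (0.64, [498.0, 240.0, 116.0])]
cover [(0.69, [642.0, -10.0, 176.0])]
cover_bar [(0.76, [644.0, -9.0, 173.0])]
pump_unit [(0.58, [516.0, 240.0, 108.0])]
pump_head [(0.78, [495.0, 240.0, 115.0])]
vent_unit [(0.6, [536.0, -235.0, 17.0]), (0.42, [498.0, -240.0, 117.0])]
vent_plunger [(0.55, [497.0, -246.0, 115.0])]
sample_beaker [(0.83, [375.0, 31.0, 29.0]), (0.72, [655.0, -158.0, 27.0]), (0.65, [581.0, -13.0, 54.0])]
flask [(0.94, [720.0, 171.0, 38.0])]
bottle [(0.81, [740.0, -161.0, 59.0])]
dish [(0.96, [382.0, -153.0, 16.0])]
marker [(0.84, [414.0, 179.0, 18.0])]
top [378.   20.8 919.3] [-2.9 -0.  -1.6] 407.14542465405003 2
vacuum_box [(0.63, [626.0, -10.0, 85.0]), (0.33, [503.0, 237.0, 122.0])]
cover [(0.89, [647.0, -10.0, 193.0])]
cover_bar [(0.84, [650.0, -13.0, 193.0]), (0.74, [499.0, 234.0, 120.0]), (0.51, [627.0, -9.0, 87.0])]
pump_unit [(0.96, [538.0, 236.0, 102.0])]
pump_head [(0.84, [501.0, 236.0, 121.0]), (0.16, [566.0, -14.0, 21.0])]
vent_unit [(0.57, [545.0, -231.0, 20.0]), (0.15, [721.0, 164.0, 39.0])]
vent_plunger []
sample_beaker [(0.66, [563.0, -13.0, 18.0]), (0.51, [668.0, -168.0, 16.0]), (0.46, [386.0, 34.0, 6.0])]
flask [(0.9, [725.0, 165.0, 39.0])]
bottle [(0.61, [738.0, -153.0, 85.0]), (0.3, [564.0, -11.0, 21.0])]
dish [(0.85, [389.0, -160.0, 15.0])]
marker [(0.88, [414.0, 178.0, 14.0])]
```

View pics/side0.png

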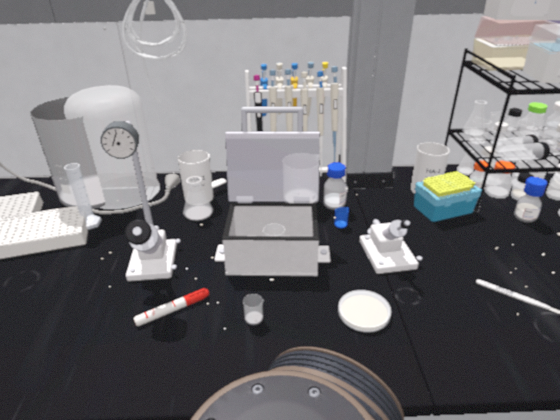

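View pics/top0.png

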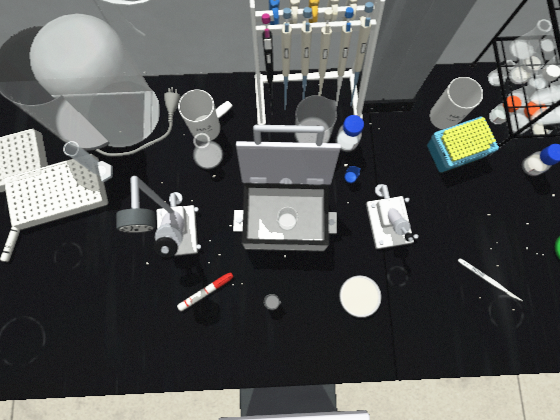

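The pictures show the open box in the middle (side 272,240), with its bar at (272,112). The pump and gauge are on the left (150,235 and 120,142), and the vent is on the right (390,240). Next I'll measure the bar, box, pump pose and nearby clearances.

```bash
python3 - <<'E'
from h import *
np.set_printoptions(precision=1,suppress=True)
P={}
for n in ['side','top']:
    p=cam(n);C=cloud(p);ok=p['depth']>0;P[n]=(p,C)
    def sel(x0,x1,y0,y1,z0,z1):
        m=ok&(C[...,0]>x0)&(C[...,0]<x1)&(C[...,1]>y0)&(C[...,1]<y1)&(C[...,2]>z0)&(C[...,2]<z1);return C[m]
    b=sel(620,740,-80,60,245,295)
    print(n,'bar',len(b));
    if len(b):
        print(b.min(0),b.max(0),b.mean(0),'dx/dy',np.polyfit(b[:,1],b[:,0],1))
        hi=b[b[:,2]>268]; print('hi',hi.min(0),hi.max(0),hi.mean(0))
    r=sel(500,680,-130,110,80,95); print('rim',len(r),r.min(0),r.max(0),cv2.minAreaRect(r[:,:2].astype(np.float32)))
    for nm,y0,y1 in [('pump',170,310),('vent',-310,-160)]:
        f=sel(460,640,y0,y1,8,30);
        print(nm,len(f),np.histogram(f[:,2],bins=11,range=(8,30))[0],cv2.minAreaRect(f[:,:2].astype(np.float32)))
    g=sel(440,640,180,300,240,325); print('gauge',len(g),g.min(0),g.max(0),np.median(g,0))
    h=sel(700,900,-120,110,100,600); print('behind',len(h))
    for x0 in range(700,900,25):
        q=h[(h[:,0]>=x0)&(h[:,0]<x0+25)]
        if len(q): print(x0,len(q),q.max(0),q.min(0))
    for t in ['pump_head','cover_bar','vacuum_box','pump_unit']:
        for rr in env.trace(p,t)[:2]:
            m=rr['mask']&ok;q=C[m];print(t,round(rr['score'],2),m.sum(),np.argwhere(m).mean(0),q.min(0),q.max(0),np.median(q,0))
E
```

```text
side bar 533
[654.5 -69.5 245.1] [676.   50.7 282.6] [666.4  -9.9 271.4] dx/dy [  0.1 667. ]
hi [659.5 -69.4 268.1] [676.   49.4 282.6] [667.3 -10.1 276.8]
rim 1360 [ 500.1 -100.8   80.1] [639.5  91.1  95. ] ((567.5523071289062, -4.643363952636719), (185.03317260742188, 134.88580322265625), 86.69092559814453)
pump 1193 [ 49  36  72 388 438  64  45  30  23  26  22] ((567.272705078125, 239.34922790527344), (135.2598114013672, 94.8504638671875), 3.1879234313964844)
vent 1178 [ 57  40  74 368 420  75  34  30  28  22  30] ((565.95361328125, -244.34112548828125), (138.76356506347656, 97.04815673828125), 6.9681196212768555)
gauge 1173 [504.  212.1 256.9] [592.8 269.9 314.4] [508.8 238.2 290.3]
behind 1794
825 188 [850.   25.5 200.7] [841.8 -96.5 157.8]
850 996 [874.9  47.1 281. ] [ 850.  -100.2  157.2]
875 610 [899.9  47.6 298.2] [ 875.1 -118.4  169.2]
pump_head 0.64 540 [231.8 137.7] [482.3 217.   97.2] [519.8 262.5 132.5] [497.3 238.5 117. ]
cover_bar 0.79 6900 [161.3 272.4] [ 624.  -102.7   89.8] [958.3  85.8 282.6] [645.7  -9.2 174.2]
pump_unit 0.6 4013 [211.4 139.6] [482.3 189.   -1.6]
[... 968 characters left out ...]
-101.5  100. ]
850 1435 [875.   44.  290.9] [ 850.  -103.4  108.1]
875 1149 [899.6  44.6 297.9] [ 875.2 -120.   142.8]
pump_head 0.75 429 [246.6 165.6] [482.1 214.5  -4.4] [533.3 297.7 132.2] [501.7 236.5 118.9]
pump_head 0.6 4449 [157.7 287.8] [ 623.4 -127.3   -3.4] [789.   81.7 283.3] [646.7 -10.9 190.8]
cover_bar 0.76 4560 [157.6 288. ] [ 623.4 -146.    -0.4] [799.2  83.4 283.3] [646.7 -12.9 190.8]
vacuum_box 0.75 10024 [189.9 286.7] [ 494.  -121.2   -1.7] [798.  112.3 283.3] [624.9  -8.9  87.3]
vacuum_box 0.63 722 [132.5 350.1] [ 654.6 -186.8   -4.6] [ 809.6 -103.3  232.8] [ 740.8 -157.    72.9]
pump_unit 0.64 3488 [221.6 161.8] [482.1 186.7  -6. ] [693.5 384.5 315.1] [535.7 234.5 100.6]
```

```bash
python3 -m inch '[[0,0,0.176,0,0,-2.7,-1],[0,0,0.177,0,0,-2.7,-1],[0,0,0.177,0,0,-2.7,-1],[0,0,0.177,0,0,-2.7,-1],[0,0,0.177,0,0,-2.7,-1],[0,0,0.176,0,0,-2.7,-1],[0,0,0.176,0,0,-2.7,-1]]'
python3 -m inch '[[0,0,0,-3.5,2.9,0,-1],[0,0,0,-3.5,2.9,0,-1],[0,0,0,-3.5,2.9,0,-1],[0,0,0,-3.5,2.9,0,-1],[0,0,0,-3.5,2.9,0,-1],[0,0,0,-3.5,2.9,0,-1],[0,0,0,-3.5,2.9,0,-1],[0,0,0,-3.5,2.9,0,-1],[0,0,0,-3.5,2.9,0,-1],[0,0,0,-3.5,2.9,0,-1],[0,0,0,-3.5,2.9,0,-1],[0,0,0,-3.5,2.9,0,-1],[0,0,0,-3.5,2.9,0,-1],[0,0,0,-3.5,2.9,0,-1],[0,0,0,-3.5,2.9,0,-1],[0,0,0,-3.5,2.9,0,-1],[0,0,0,0,0,0,-1]]'
python3 - <<'E'
from h import *
np.set_printoptions(precision=2,suppress=True)
s=env.state();print(s['eef_pos'],s['tcp_rot'],s['ft_force'])
p=cam('wrist');save(p,'w1');C=cloud(p);ok=p['depth']>0
m=ok&(C[...,2]>268)&(C[...,2]<295)&(C[...,0]>630)&(C[...,0]<710)&(abs(C[...,1])<90)
b=C[m];print(len(b))
if len(b): print(b.min(0),b.max(0),b.mean(0),np.polyfit(b[:,1],b[:,0],1),np.percentile(b[:,2],[50,90]))
print(env.find_in(p,'cover_bar')[:1])
E
```

```text
t: 2.68
eef_pos: [240.9, 576.6, 404.6]
tcp_rot: [3.142, -0.0, 1.504]
ft_force: [0.2, 0.7, -0.1]
opening: 1.002
grip_force: 0.0
t: 4.8
eef_pos: [671.0, -13.1, 402.2]
tcp_rot: [-3.14, 0.0, 1.507]
ft_force: [-0.1, 0.7, -1.0]
opening: 0.999
grip_force: 0.0
[671.03 -13.07 402.16] [-3.14  0.    1.51] [-0.12  0.7  -1.05]
1493
[661.05 -71.95 268.65] [681.9   48.97 283.53] [672.57  -7.77 280.49] [  0.07 673.1 ] [280.89 282.25]
[{'centre': [-13.4, -28.7, 342.0], 'score': 0.69}]
```

```bash
python3 -m inch '[[0,0,0,0,0,3,-1],[0,0,0,0,0,3,-1],[0,0,0,0,0,3,-1],[0,0,0,0,0,2.5,-1],[0,0,0,0,0,1.5,-1],[0,0,0,0,0,1.5,-1],[0,0,0,0,0,1,-1]]'
python3 -m inch '[[0,0,0,0,0,0,0],[0,0,0,0,0,0,0.3],[0,0,0,0,0,0,0.5],[0,0,0,0,0,0,0.7],[0,0,0,0,0,0,0.8],[0,0,0,0,0,0,1],[0,0,0,0,0,0,1],[0,0,0,0,0,0,1]]'
```

```text
t: 5.78
eef_pos: [669.9, -10.3, 248.3]
tcp_rot: [3.141, -0.0, 1.51]
ft_force: [-0.1, 0.7, -0.2]
opening: 1.003
grip_force: 0.0
t: 6.78
eef_pos: [670.0, -10.6, 248.6]
tcp_rot: [3.142, -0.0, 1.51]
ft_force: [0.2, -0.3, 0.0]
opening: 0.215
grip_force: 0.0
```

```bash
python3 - <<'E'
from h import *
p=cam('side');save(p,'s2')
# arc plan: bar angle th from open
h=np.array([637,94.]);s=env.state();x,z=s['eef_pos'][0],s['eef_pos'][2]+19
print(x,z,np.hypot(x-h[0],z-h[1]),s['ft_force'],s['opening'])
a0=np.arctan2(182,33)
E
```

```text
669.967095226891 267.63601649457604 176.73792912616008 [ 0.68687668 -0.01785351 -0.35510839] 0.17069083594256845
```

View pics/s2.png

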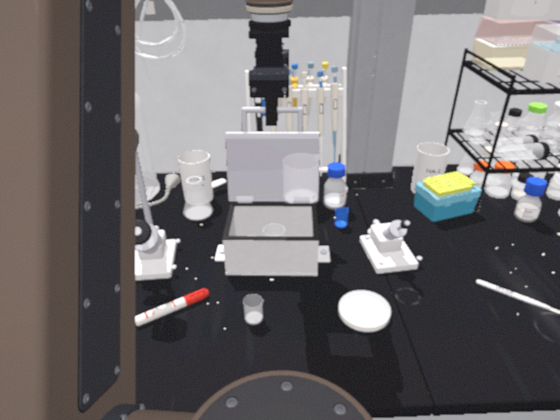

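The picture shows the fingers straddling the bar (272,110). The tool is about 9 mm too low, so I'll raise it and then close.

```bash
python3 -m inch '[[0,0,0,0,0,0,0.3],[0,0,0,0,0,-0.5,0.3],[0,0,0,0,0,-0.4,0.3],[0,0,0,0,0,0,0.7],[0,0,0,0,0,0,1],[0,0,0,0,0,0,1],[0,0,0,0,0,0,1],[0,0,0,0,0,0,1],[0,0,0,0,0,0,1],[0,0,0,0,0,0,1]]'
python3 - <<'E'
import numpy as np
a0=np.arctan2(182,33); c=lambda a: 18.5*np.array([np.cos(a),np.sin(a)])
A=np.linspace(a0,np.pi-np.arcsin(2/185),45)
for i in range(44):
    d=c(A[i+1])-c(A[i]); print(i,"[0,0,0,0,%.2f,%.2f,1]"%(d[0],-d[1]))
E
```

```text
t: 8.07
eef_pos: [669.9, -10.5, 257.5]
tcp_rot: [-3.141, -0.0, 1.51]
ft_force: [0.5, 0.1, -1.6]
opening: 0.118
grip_force: 30.0
0 [0,0,0,0,-0.72,-0.12,1]
1 [0,0,0,0,-0.73,-0.09,1]
2 [0,0,0,0,-0.73,-0.06,1]
3 [0,0,0,0,-0.73,-0.03,1]
4 [0,0,0,0,-0.73,-0.00,1]
5 [0,0,0,0,-0.73,0.03,1]
6 [0,0,0,0,-0.73,0.06,1]
7 [0,0,0,0,-0.73,0.09,1]
8 [0,0,0,0,-0.72,0.11,1]
9 [0,0,0,0,-0.72,0.14,1]
10 [0,0,0,0,-0.71,0.17,1]
11 [0,0,0,0,-0.70,0.20,1]
12 [0,0,0,0,-0.70,0.23,1]
13 [0,0,0,0,-0.69,0.25,1]
14 [0,0,0,0,-0.68,0.28,1]
15 [0,0,0,0,-0.66,0.31,1]
16 [0,0,0,0,-0.65,0.33,1]
17 [0,0,0,0,-0.64,0.36,1]
18 [0,0,0,0,-0.62,0.38,1]
19 [0,0,0,0,-0.61,0.41,1]
20 [0,0,0,0,-0.59,0.43,1]
21 [0,0,0,0,-0.57,0.45,1]
22 [0,0,0,0,-0.55,0.48,1]
23 [0,0,0,0,-0.54,0.50,1]
24 [0,0,0,0,-0.52,0.52,1]
25 [0,0,0,0,-0.49,0.54,1]
26 [0,0,0,0,-0.47,0.56,1]
27 [0,0,0,0,-0.45,0.58,1]
28 [0,0,0,0,-0.43,0.59,1]
29 [0,0,0,0,-0.40,0.61,1]
30 [0,0,0,0,-0.38,0.63,1]
31 [0,0,0,0,-0.35,0.64,1]
32 [0,0,0,0,-0.33,0.65,1]
33 [0,0,0,0,-0.30,0.67,1]
34 [0,0,0,0,-0.28,0.68,1]
35 [0,0,0,0,-0.25,0.69,1]
36 [0,0,0,0,-0.22,0.70,1]
37 [0,0,0,0,-0.19,0.71,1]
38 [0,0,0,0,-0.17,0.71,1]
39 [0,0,0,0,-0.14,0.72,1]
40 [0,0,0,0,-0.11,0.72,1]
41 [0,0,0,0,-0.08,0.73,1]
42 [0,0,0,0,-0.05,0.73,1]
43 [0,0,0,0,-0.02,0.73,1]
```

```bash
python3 -m inch '[[0,0,0,0,-0.72,-0.12,1],[0,0,0,0,-0.73,-0.09,1],[0,0,0,0,-0.73,-0.06,1],[0,0,0,0,-0.73,-0.03,1],[0,0,0,0,-0.73,0,1],[0,0,0,0,-0.73,0.03,1],[0,0,0,0,-0.73,0.06,1],[0,0,0,0,-0.73,0.09,1],[0,0,0,0,-0.72,0.11,1],[0,0,0,0,-0.72,0.14,1],[0,0,0,0,-0.71,0.17,1],[0,0,0,0,-0.7,0.2,1],[0,0,0,0,-0.7,0.23,1],[0,0,0,0,-0.69,0.25,1]]'
```

```text
t: 9.82
eef_pos: [568.7, -4.0, 247.5]
tcp_rot: [-3.141, -0.001, 1.51]
ft_force: [1.7, 5.0, 0.3]
opening: 0.118
grip_force: 30.0
```

```bash
python3 -m inch '[[0,0,0,0,-0.68,0.28,1],[0,0,0,0,-0.66,0.31,1],[0,0,0,0,-0.65,0.33,1],[0,0,0,0,-0.64,0.36,1],[0,0,0,0,-0.62,0.38,1],[0,0,0,0,-0.61,0.41,1],[0,0,0,0,-0.59,0.43,1],[0,0,0,0,-0.57,0.45,1],[0,0,0,0,-0.55,0.48,1],[0,0,0,0,-0.54,0.5,1],[0,0,0,0,-0.52,0.52,1],[0,0,0,0,-0.49,0.54,1],[0,0,0,0,-0.47,0.56,1],[0,0,0,0,-0.45,0.58,1],[0,0,0,0,-0.43,0.59,1],[0,0,0,0,-0.4,0.61,1]]'
```

```text
t: 11.82
eef_pos: [480.3, 1.2, 174.1]
tcp_rot: [-3.141, -0.0, 1.51]
ft_force: [-0.2, 5.8, 0.9]
opening: 0.121
grip_force: 30.0
```

```bash
python3 -m inch '[[0,0,0,0,-0.38,0.63,1],[0,0,0,0,-0.35,0.64,1],[0,0,0,0,-0.33,0.65,1],[0,0,0,0,-0.3,0.67,1],[0,0,0,0,-0.28,0.68,1],[0,0,0,0,-0.25,0.69,1],[0,0,0,0,-0.22,0.7,1],[0,0,0,0,-0.19,0.71,1],[0,0,0,0,-0.17,0.71,1],[0,0,0,0,-0.14,0.6,1],[0,0,0,0,-0.11,0.6,1],[0,0,0,0,0,0,1]]'
```

```text
t: 13.32
eef_pos: [453.4, 2.7, 101.2]
tcp_rot: [-3.141, -0.0, 1.51]
ft_force: [1.4, 4.8, 0.2]
opening: 0.114
grip_force: 30.0
```

```bash
python3 -m inch '[[0,0,0,0,-0.08,0.5,1],[0,0,0,0,-0.06,0.5,1],[0,0,0,0,-0.04,0.4,1],[0,0,0,0,-0.02,0.3,1],[0,0,0,0,0,0.3,1],[0,0,0,0,0,0.2,1],[0,0,0,0,0,0,1]]'
```

```text
t: 14.2
eef_pos: [451.4, 2.8, 79.5]
tcp_rot: [-3.141, -0.0, 1.51]
ft_force: [0.2, 4.4, -0.4]
opening: 0.114
grip_force: 30.0
```

```bash
python3 -m inch '[[0,0,0,0,0,0.15,1],[0,0,0,0,0,0.15,1],[0,0,0,0,0,0.1,1],[0,0,0,0,0,0,1]]'
```

```text
t: 14.7
eef_pos: [451.4, 2.8, 75.8]
tcp_rot: [-3.141, -0.0, 1.51]
ft_force: [-3.6, 4.1, 3.9]
opening: 0.117
grip_force: 30.0
```

```bash
python3 -m inch '[[0,0,0,0,0,0.1,1],[0,0,0,0,0,0.1,1],[0,0,0,0,0,0,1]]'
python3 - <<'E'
from h import *
np.set_printoptions(precision=1,suppress=True)
for n in ['side','top']:
    p=cam(n);save(p,n+'3');C=cloud(p);m=(p['depth']>0)&(C[...,0]>515)&(C[...,0]<625)&(abs(C[...,1]+5)<80)&(C[...,2]>60)&(C[...,2]<140)
    c=C[m];A=np.c_[c,np.ones(len(c))][:,[0,1,3]];k=np.linalg.lstsq(A,c[:,2],rcond=None)[0];print(n,len(c),k*[130,130,1],np.median(c[:,2]))
E
```

```text
t: 15.08
eef_pos: [451.4, 2.8, 75.3]
tcp_rot: [3.141, 0.0, 1.51]
ft_force: [-10.0, 4.2, 32.7]
opening: 0.116
grip_force: 30.0
side 1161 [ 0.3 -0.2 94.8] 96.17342828267891
top 2442 [ 0.2 -0.2 94.1] 94.8530386233927
```

The cover is flat at about 95 mm and feels stiff, so it's shut. Next I'll ease off, release the bar, lift, and turn toward the pump pose.

```bash
python3 -m inch '[[0,0,0,0,0,-0.2,1],[0,0,0,0,0,0,0.8],[0,0,0,0,0,0,0.6],[0,0,0,0,0,0,0.4],[0,0,0,0,0,0,0.4],[0,0,0,0,0,0,0.4],[0,0,0,0,0,-1,0.4],[0,0,0,0,0,-1.5,0.4],[0,0,0,0,0,-3,0.4],[0,0,0,0,0,-4,0.4],[0,0,0,0,0,-4,0.4],[0,0,0,0,0,-4,0.4]]'
```

```text
t: 16.68
eef_pos: [451.4, 2.8, 252.9]
tcp_rot: [3.141, -0.0, 1.51]
ft_force: [0.1, -0.3, 0.7]
opening: 0.301
grip_force: 0.0
```

```bash
python3 -m inch '[[0,0,-0.166,0,0,0,1],[0,0,-0.166,0,0,0,1],[0,0,-0.166,0,0,0,1],[0,0,-0.166,0,0,0,1],[0,0,-0.166,0,0,0,1],[0,0,-0.166,0,0,0,1],[0,0,-0.166,0,0,0,1],[0,0,-0.166,0,0,0,1],[0,0,-0.166,0,0,0,1],[0,0,-0.166,0,0,0,1],[0,-0.147,0,0,0,0,1],[0,-0.147,0,0,0,0,1],[0,-0.147,0,0,0,0,1],[0,-0.146,0,0,0,0,1],[0,-0.146,0,0,0,0,1],[0,0,0,0,0,0,1]]'
python3 - <<'E'
from h import *
np.set_printoptions(precision=3,suppress=True)
s=env.state();print(s['joints'],Rc(s['tcp_rot']))
p=cam('top');C=cloud(p);m=(p['depth']>0)&(C[...,0]>515)&(C[...,0]<625)&(abs(C[...,1]+5)<80)&(C[...,2]>60)&(C[...,2]<140);print(m.sum(),np.median(C[m][:,2]))
E
```

```text
t: 18.68
eef_pos: [453.8, 11.0, 258.8]
tcp_rot: [3.131, 0.663, -3.113]
ft_force: [1.0, -0.1, -0.6]
opening: 0.004
grip_force: 0.0
[-0.221  0.01   2.306  0.745  0.242 -2.499] [[-0.788 -0.035  0.615]
 [-0.022  0.999  0.028]
 [-0.616  0.009 -0.788]]
3950 94.90077236545636
```

```bash
python3 -m inch '[[0,0,0,0,2,0,1],[0,0,0,0,2,0,1],[0,0,0,0,2,0,1],[0,0,0,0,2.2,0,1],[0,0,0,0,2.2,0,1],[0,0,0,0,2.2,0,1],[0,0,0,0,2.2,0,1],[0,0,0,0,2.5,0,1],[0,0,0,0,2.5,0,1],[0,0,0,0,2.5,0,1],[0,0,0,0,0,0,1]]'
python3 - <<'E'
from h import *
np.set_printoptions(precision=3,suppress=True)
s=env.state();print(s['joints'],Rc(s['tcp_rot']))
for n in ['wrist','side']:
    p=cam(n);C=cloud(p);save(p,n+'4')
    for r in env.find_in(p,'pump_head')[:2]: print(n,r['score'],w(p,r['centre']))
E
```

```text
t: 20.1
eef_pos: [447.7, 226.2, 260.4]
tcp_rot: [3.134, 0.663, -3.111]
ft_force: [-0.7, 0.2, -0.7]
opening: 0.006
grip_force: 0.0
[ 0.476  0.12   2.175 -0.865  0.345 -0.377] [[-0.788 -0.036  0.615]
 [-0.024  0.999  0.027]
 [-0.616  0.006 -0.788]]
wrist 0.64 [500.41  236.027 120.582]
side 0.98 [494.148 241.261 117.405]
side 0.22 [507.881  -1.257  94.206]
```

View pics/wrist4.png

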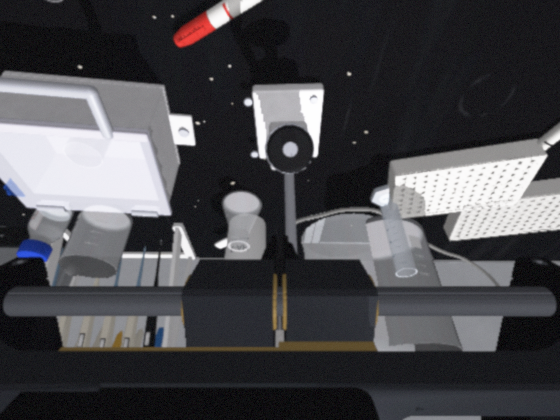

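The wrist picture shows the black pump head at (290,148), with its pipe running up behind the shut fingers. That matches about (500,238,117). Next: finish the tilt and line up 50 mm short of the head.

```bash
python3 -m inch '[[0,-0.035,0,1.5,0.3,0,1],[0,-0.035,0,1.5,0.3,0,1],[0,0,0,1.5,0.2,0,1],[0,0,0,1.2,0.2,0,1],[0,0,0,0,0,2.3,1],[0,0,0,0,0,2.3,1],[0,0,0,0,0,2.3,1],[0,0,0,0,0,2.2,1],[0,0,0,0,0,0,1]]'
python3 - <<'E'
from h import *
np.set_printoptions(precision=3,suppress=True)
s=env.state();M=Rc(s['tcp_rot']);print(s['eef_pos'],s['joints'],M[:,2])
P=[]
for n in ['wrist','side','top']:
    p=cam(n);
    for r in env.find_in(p,'pump_head')[:1]: 
        q=w(p,r['centre']);P.append(q);print(n,r['score'],q,'tool-frame offset',M.T@(q-s['eef_pos']))
    if n=='wrist':
        save(p,'w5')
        C=cloud(p);T=(C-s['eef_pos'])@M
        m=(p['depth']>0)&(abs(T[...,0])<40)&(abs(T[...,1])<40)&(T[...,2]>40)&(T[...,2]<58)
        q=T[m];print(len(q),q.min(0),q.max(0),q.mean(0),np.median(q[:,2]))
E
```

```text
t: 21.42
eef_pos: [467.2, 239.5, 209.6]
tcp_rot: [3.132, 0.639, -3.113]
ft_force: [-0.1, 0.1, 0.0]
opening: 0.005
grip_force: 0.0
[467.194 239.528 209.553] [ 0.478  0.242  2.184 -1.134  0.28  -0.084] [ 0.596  0.027 -0.802]
wrist 0.71 [499.645 236.901 117.76 ] tool-frame offset [28.798 -4.461 92.934]Traceback (most recent call last):
  File "<stdin>", line 13, in <module>
    return umr_minimum(a, axis, None, out, keepdims, initial, where)
ValueError: zero-size array to reduction operation minimum which has no identity
```

View pics/w5.png

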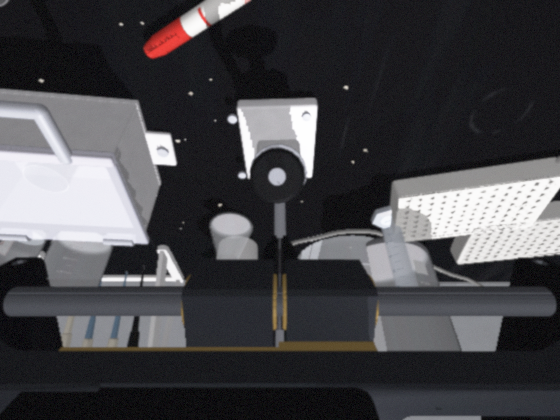

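The wrist picture shows the pump head at (278,175). Joint 4 is at its range limit, so I'll point the tool in the arm's plane (azimuth about 27°) with less tilt. The push itself will still follow the barrel axis.

```bash
python3 -m inch '[[0,0,0,1,0,-1,1],[-0.083,0.035,-0.112,0,0,0,1],[-0.083,0.035,-0.112,0,0,0,1],[-0.083,0.035,-0.112,0,0,0,1],[0,0.035,0,0,0,0,1],[0,0,0,0,0,0,1]]'
cat > off.py <<'E'
from h import *
np.set_printoptions(precision=3,suppress=True)
s=env.state();M=Rc(s['tcp_rot']);print(s['eef_pos'],s['joints'],M[:,2])
a=np.array([.668,.035,-.743]);H=np.array([500,237.5,117.5])
print('to 30mm before head',M.T@(H-30*a-s['eef_pos'])/10,'axis/cm',M.T@a)
E
python3 off.py
```

```text
t: 22.28
eef_pos: [445.7, 237.1, 208.5]
tcp_rot: [3.134, 0.528, -2.934]
ft_force: [0.5, -0.1, 0.3]
opening: 0.004
grip_force: 0.0
[445.707 237.066 208.487] [ 0.408  0.202  2.182 -0.378  0.255 -1.03 ] [ 0.491  0.111 -0.864]
to 30mm before head [ 0.574 -0.824  7.611] axis/cm [-0.197 -0.111  0.974]
```

```bash
python3 -m inch '[[-0.028,0,-0.048,0,0,0,1],[-0.028,0,-0.048,0,0,0,1],[-0.028,0,-0.048,0,0,0,1],[-0.028,0,-0.048,0,0,0,1],[0,0,0,0,0,0,1]]'; python3 off.py
```

```text
t: 22.9
eef_pos: [445.7, 236.6, 207.8]
tcp_rot: [3.134, 0.528, -2.713]
ft_force: [0.6, -0.6, -0.5]
opening: 0.004
grip_force: 0.0
[445.732 236.587 207.827] [ 0.325  0.194  2.197  0.259  0.234 -1.913] [ 0.455  0.216 -0.864]
to 30mm before head [ 0.743 -1.488  7.432] axis/cm [-0.163 -0.253  0.953]
```

```bash
python3 -m inch '[[0,0,0,0.2,-0.5,1.2,1],[0,0,0,0.2,-0.5,1.2,1],[0,0,0,0.2,-0.5,1.2,1],[0,0,0,0.1,0,1.3,1],[0,0,0,0,0,1.3,1],[0,0,0,0,0,1.2,1],[0,0,0,0,0,0,1]]'; python3 off.py; python3 - <<'E'
from h import *
np.set_printoptions(precision=1,suppress=True)
s=env.state();print(s['eef_pos'],s['ft_force'])
for n in ['wrist','side','top']:
    p=cam(n);save(p,n+'6')
    for r in env.find_in(p,'pump_head')[:1]: print(n,r['score'],w(p,r['centre']))
E
```

```text
t: 23.78
eef_pos: [480.4, 237.3, 140.2]
tcp_rot: [3.133, 0.526, -2.714]
ft_force: [0.6, -0.9, -0.5]
opening: 0.001
grip_force: 0.0
[480.405 237.316 140.24 ] [ 0.298  0.364  2.209  0.995  0.087 -2.677] [ 0.453  0.215 -0.865]
to 30mm before head [ 0.089 -0.06   0.   ] axis/cm [-0.166 -0.253  0.953]
[480.4 237.3 140.2] [ 0.6 -0.9 -0.5]
wrist 0.81 [492.6 228.3 113.9]
side 0.91 [492.3 235.5 111.8]
top 0.71 [546.8 236.4 114.6]
```

View pics/wrist6.png

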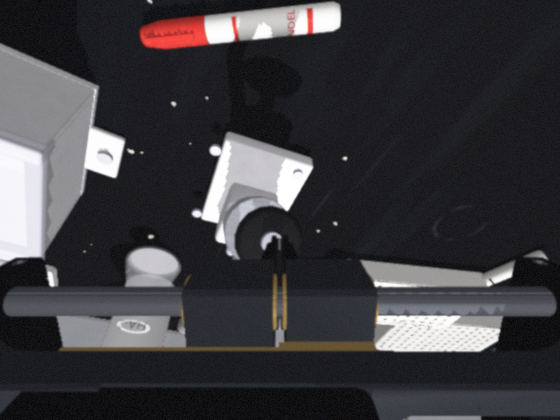

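The wrist picture shows the head at (270,240), right under the fingertips. Joints 5 and 6 are near their limits, so I'll back off a little and turn the tool into the true arm plane (azimuth about 0.336, tilt about 0.46).

```bash
python3 -m inch '[[0,0,0,0,0,-1,1],[0.009,0.011,0.0155,0,0,-0.5,1],[0.009,0.011,0.0155,0,0,0,1],[0.009,0.011,0.0155,0,0,0,1],[0.009,0.011,0.0155,0,0,0,1],[0.009,0.011,0.0155,0,0,0,1],[0.009,0.011,0.0155,0,0,0,1],[0,0,0,0,0,0,1]]'; python3 off.py
```

```text
t: 25.08
eef_pos: [474.3, 233.9, 154.0]
tcp_rot: [3.139, 0.461, -2.816]
ft_force: [-0.0, -0.1, -0.7]
opening: 0.004
grip_force: 0.0
[474.259 233.902 153.99 ] [ 0.334  0.331  2.165 -0.006  0.184 -1.558] [ 0.421  0.145 -0.895]
to 30mm before head [0.076 0.055 1.548] axis/cm [-0.246 -0.183  0.952]
```

```bash
sed -i 's/H=np.array.*$/H=np.array([496,237.5,113.5])/; s/30\*a/10*a/; s/30mm/10mm/' off.py; python3 -m inch '[[0,0.03,0,0,0,0,1],[0,0.03,0,0,0,0,1],[0,0,0,0,0,0,1]]'; python3 off.py
```

```text
t: 25.45
eef_pos: [474.5, 233.9, 153.9]
tcp_rot: [3.139, 0.402, -2.816]
ft_force: [-0.2, 0.1, 0.6]
opening: 0.008
grip_force: 0.0
[474.468 233.871 153.878] [ 0.333  0.336  2.125 -0.     0.279 -1.563] [ 0.369  0.128 -0.92 ]
to 10mm before head [-0.104 -0.175  3.623] axis/cm [-0.302 -0.183  0.935]
```

```bash
python3 -m inch '[[0,0,0,0,0,1,1],[0,0,0,-0.05,-0.1,1,1],[0,0,0,-0.05,-0.1,1,1],[0,0,0,0,0,0.6,1],[0,0,0,0,0,0,1]]'; python3 off.py; python3 -m inch '[[0,0,0,-0.09,-0.05,0.28,1],[0,0,0,-0.09,-0.05,0.28,1],[0,0,0,0,0,0,1]]';python3 -m inch '[[0,0,0,-0.09,-0.05,0.28,1],[0,0,0,-0.09,-0.05,0.28,1],[0,0,0,0,0,0,1]]'
```

```text
t: 26.08
eef_pos: [489.0, 236.8, 120.2]
tcp_rot: [3.139, 0.4, -2.817]
ft_force: [-0.8, -0.3, -0.7]
opening: 0.003
grip_force: 0.0
[488.963 236.785 120.239] [ 0.329  0.414  2.125  0.008  0.202 -1.575] [ 0.368  0.127 -0.921]
to 10mm before head [-0.069  0.023 -0.046] axis/cm [-0.304 -0.183  0.935]
t: 26.45
eef_pos: [493.0, 237.2, 116.6]
tcp_rot: [3.139, 0.401, -2.817]
ft_force: [-1.7, -0.4, 2.9]
opening: 0.003
grip_force: 1.8
t: 26.82
eef_pos: [497.1, 237.5, 111.9]
tcp_rot: [3.139, 0.401, -2.817]
ft_force: [-2.1, -0.5, 5.8]
opening: 0.002
grip_force: 3.0
```

```bash
python3 -m inch '[[0,0,0,-0.09,-0.05,0.28,1],[0,0,0,-0.09,-0.05,0.28,1],[0,0,0,-0.09,-0.05,0.28,1],[0,0,0,0,0,0,1]]'; python3 -m inch '[[0,0,0,-0.09,-0.05,0.28,1],[0,0,0,0,0,0,1]]';python3 -m inch '[[0,0,0,-0.09,-0.05,0.28,1],[0,0,0,0,0,0,1]]'; python3 off.py
```

```text
t: 27.32
eef_pos: [503.0, 237.9, 105.4]
tcp_rot: [3.139, 0.401, -2.817]
ft_force: [-5.4, -0.9, 8.6]
opening: 0.004
grip_force: 4.7
t: 27.58
eef_pos: [504.9, 238.0, 103.3]
tcp_rot: [3.139, 0.401, -2.817]
ft_force: [-5.5, -1.0, 8.9]
opening: 0.004
grip_force: 5.3
t: 27.82
eef_pos: [506.4, 238.1, 101.5]
tcp_rot: [3.139, 0.401, -2.817]
ft_force: [-11.0, -3.5, 19.4]
opening: 0.003
grip_force: 11.2
[506.391 238.103 101.54 ] [ 0.319  0.466  2.105  0.032  0.17  -1.609] [ 0.369  0.128 -0.921]
to 10mm before head [ 0.76   0.462 -2.427] axis/cm [-0.303 -0.183  0.935]
```

```bash
python3 -m inch '[[0,0,0,-0.03,-0.02,0.1,1],[0,0,0,0,0,0,1],[0,0,0,0,0,0,1]]'; python3 -m inch '[[0,0,0,0.12,0.07,-0.38,1],[0,0,0,0.18,0.1,-0.56,1],[0,0,0,0.18,0.1,-0.56,1],[0,0,0,0.18,0.1,-0.56,1],[0,0,0,0.18,0.1,-0.56,1],[0,0,0,0,0,0,1],[0,0,0,0,0,0,1]]'
python3 - <<'E'
from h import *
for n in ['side']:
    p=cam(n);save(p,'s7')
    for r in env.find_in(p,'pump_head')[:1]: print(n,r['score'],w(p,r['centre']))
E
```

```text
t: 28.2
eef_pos: [506.6, 238.1, 101.3]
tcp_rot: [3.138, 0.401, -2.816]
ft_force: [-17.5, -4.8, 28.8]
opening: 0.005
grip_force: 17.2
t: 29.08
eef_pos: [489.1, 236.8, 120.7]
tcp_rot: [3.139, 0.401, -2.817]
ft_force: [0.3, -0.0, 0.8]
opening: 0.003
grip_force: 0.0
side 0.81 [492.02528757 235.54074308 110.20293159]
```

View pics/s7.png

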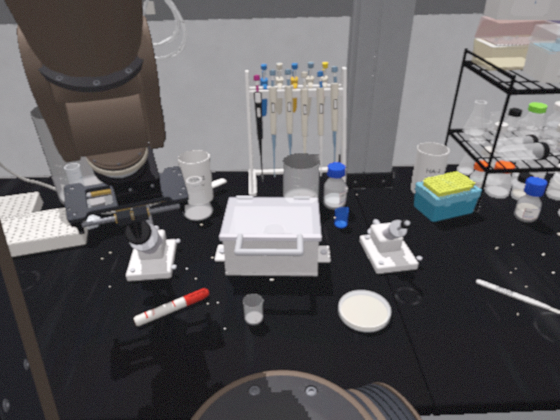

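The picture shows the cover shut on the box (272,235), the marker, dish and vent undisturbed, and the tool just off the pump head (145,235). Next come strokes 2 and 3.

```bash
python3 -m inch '[[0,0,0,-0.15,-0.09,0.5,1],[0,0,0,-0.15,-0.09,0.5,1],[0,0,0,-0.15,-0.08,0.45,1],[0,0,0,-0.15,-0.08,0.45,1],[0,0,0,-0.15,-0.08,0.45,1],[0,0,0,-0.07,-0.04,0.22,1],[0,0,0,-0.03,-0.02,0.1,1],[0,0,0,0,0,0,1],[0,0,0,0,0,0,1]]'; python3 -m inch '[[0,0,0,0.15,0.08,-0.47,1],[0,0,0,0.18,0.1,-0.56,1],[0,0,0,0.18,0.1,-0.56,1],[0,0,0,0.18,0.1,-0.56,1],[0,0,0,0.18,0.1,-0.56,1],[0,0,0,0,0,0,1],[0,0,0,0,0,0,1],[0,0,0,0,0,0,1]]'
```

```text
t: 30.3
eef_pos: [506.5, 238.1, 101.0]
tcp_rot: [3.138, 0.401, -2.816]
ft_force: [-23.5, -5.1, 36.5]
opening: 0.003
grip_force: 21.5
t: 31.3
eef_pos: [488.8, 236.7, 121.0]
tcp_rot: [3.139, 0.4, -2.817]
ft_force: [-0.6, 0.3, 0.5]
opening: 0.004
grip_force: 0.0
```

```bash
python3 -m inch '[[0,0,0,-0.15,-0.09,0.5,1],[0,0,0,-0.15,-0.09,0.5,1],[0,0,0,-0.15,-0.08,0.45,1],[0,0,0,-0.15,-0.08,0.45,1],[0,0,0,-0.15,-0.08,0.45,1],[0,0,0,-0.07,-0.04,0.22,1],[0,0,0,-0.03,-0.02,0.1,1],[0,0,0,-0.01,0,0.04,1],[0,0,0,0,0,0,1],[0,0,0,0,0,0,1]]'; python3 -m inch '[[0,0,0,0.15,0.08,-0.47,1],[0,0,0,0.18,0.1,-0.56,1],[0,0,0,0.18,0.1,-0.56,1],[0,0,0,0.18,0.1,-0.56,1],[0,0,0,0.18,0.1,-0.56,1],[0,0,0,0,0,0,1],[0,0,0,0,0,0,1],[0,0,0,0,0,0,1]]'
```

```text
t: 32.55
eef_pos: [506.5, 238.0, 100.9]
tcp_rot: [3.139, 0.401, -2.816]
ft_force: [-23.4, -5.5, 36.3]
opening: 0.007
grip_force: 21.3
t: 33.55
eef_pos: [488.7, 236.7, 120.9]
tcp_rot: [3.139, 0.4, -2.817]
ft_force: [-0.9, -0.0, -0.5]
opening: 0.0
grip_force: 0.0
```

Three full strokes are done. Next: back the tool away from the pump and check everything.

```bash
python3 -m inch '[[0,0,0,0,0,-1,1],[0,0,0,0,0,-2,1],[0,0,0,0.5,0,-2,1],[0,0,0,0.5,0,-1.5,1],[0,0,0,0,0,0,1],[0,0,0,0,0,0,1]]'
python3 - <<'E'
from h import *
np.set_printoptions(precision=1,suppress=True)
for n in ['side','top']:
    p=cam(n);save(p,n+'9');C=cloud(p);m=(p['depth']>0)&(C[...,0]>515)&(C[...,0]<625)&(abs(C[...,1]+5)<80)&(C[...,2]>60)&(C[...,2]<140);print(n,np.median(C[m][:,2]))
    for t in ['pump_head','vent_plunger','flask','bottle','dish','marker']:
        print(t,[(round(r['score'],2),w(p,r['centre']).round(0).tolist()) for r in env.find_in(p,t)[:1]])
E
```

```text
t: 34.3
eef_pos: [456.1, 225.5, 176.9]
tcp_rot: [3.139, 0.401, -2.817]
ft_force: [1.4, -0.4, 0.0]
opening: 0.002
grip_force: 0.0
side 96.19863157373496
pump_head [(0.69, [494.0, 238.0, 114.0])]
vent_plunger [(0.63, [381.0, -152.0, 17.0])]
flask [(0.84, [718.0, 169.0, 38.0])]
bottle [(0.92, [737.0, -162.0, 60.0])]
dish [(0.87, [382.0, -152.0, 16.0])]
marker [(0.97, [411.0, 180.0, 17.0])]
top 94.91707446245675
pump_head [(0.76, [500.0, 236.0, 117.0])]
vent_plunger [(0.45, [500.0, -243.0, 116.0])]
flask [(0.79, [721.0, 164.0, 39.0])]
bottle [(0.97, [741.0, -151.0, 69.0])]
dish []
marker [(0.83, [417.0, 160.0, 15.0])]
```

View pics/side9.png

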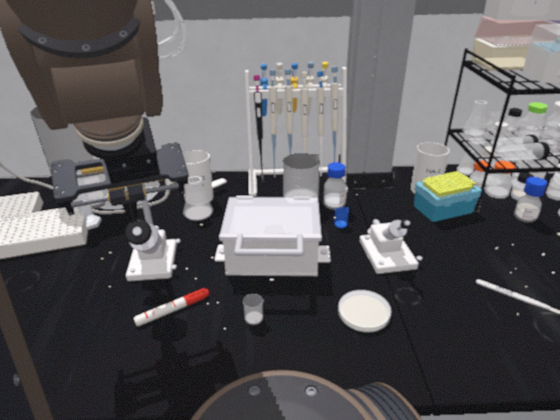

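The picture shows the cover shut (272,235), the pump head back up (143,235), everything else in place and the arm clear. I'm handing the job in.

```bash
python3 -c "
from cell import env
print(env.job_done())"
```

```text
the job is handed in; nothing more can be done
None
```

I lowered the cover gently until it was fully shut, gave the pump three full strokes, left the vent and the other objects untouched as far as the cameras show, and handed the job in at about 34 s with the arm clear of everything.

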